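# Wedge the soft foot of a gear unit

### The job

The grey gear unit rocks on the bench because one of its four feet, the one the thin end of the wooden wedge points at, is too short. Press down on the unit at that corner to feel it rock and let it come back, push the wedge along the bench under the short foot until it is snug, then press the corner again firmly (about 10 to 15 N) to prove it no longer rocks, and move clear with the wedge left in place. Only press and push: never grip or lift anything, do not jack the unit up or shove it along the bench, and leave the other things where they are.

Things in the scene. Friction and masses are not known exactly. Their poses are not given: they have to be found in the camera images.
- gear_unit: grey gear unit, 2.0 to 2.9 kg, loose on four domed feet (radius 12 mm) at x +-60, y +-100 mm. Origin on the bench plane under its centre, z up. Housing 150 (x) x 130 (y) mm, flat top 85 mm above the bench; on it a round motor, radius 41 mm, centred at x -35, y -20 mm, up to 160 mm. The foot at +x +y is 7 mm short; at rest the unit is level on the other three. It slides sideways at some 10 N.
- short_foot (a point): lowest point of the short foot: 7 mm above the bench while the unit is at rest, at x 60, y 100 mm of the unit
- short_lug (a point): centre of the flat top of the lug above the short foot, 34 mm above the bench, at x 60, y 100 mm of the unit. Lug 40 mm wide (x), 10 mm thick, reaching from the housing to y 123 mm. Pressing down here with 3 to 6 N (a little more on the housing's top corner beside it) rocks the unit by 0.068 rad until the short foot meets the bench; let go, it rocks back.
- wedge: plain light-wood wedge, 80 g, 100 mm long (x), 40 mm wide (y), lying flat; rises evenly from 2 mm at the thin end (x +50 mm) to 20 mm at the thick end (x -50 mm, a flat upright face). Origin: centre of its underside. It starts on the unit's +y side, thin end pointing roughly at the short foot and 25 to 75 mm from it.
- wedge_back (a point): middle of the wedge's upright thick-end face, 10 mm above the bench. Pushed here the wedge slides with under 1 N until its slope meets the short foot (foot then at about x +24 mm of the wedge). A push of 4 to 6 N then makes it snug and it does not slip back; well above 10 N it begins to jack up or shove the unit.
- cutting_disc: thin black abrasive disc, 115 mm across, 5 mm thick, flat on the bench to one side of the wedge; origin at the centre of its underside
- packing_block: plain flat wooden block 60 x 45 x 25 mm, not a wedge, on the other side of the wedge; origin at the centre of its underside
- water_bottle: clear plastic bottle, 68 mm across, 220 mm tall, upright; origin at the centre of its base
- paint_can: steel can, 74 mm across, 100 mm tall, upright; origin at the centre of its base
- hammer: hammer lying on the bench to the left, about 300 mm long
- square_tube: dark steel square tube 30 x 30 x 160 mm lying beyond the unit; origin at the centre of its underside

How it is judged:
On the way, in this order (a step that is already met when the one before it is completed fails the run):
1. the corner over the short foot is pressed and the unit rocks (angle between gear_unit's own z axis and vertical above 0.045 rad and contact force between the fingers and gear_unit above 1 N and height (world z) of short_foot below 0.0035 m), for 0.1 s.
2. the wedge is snug under the short foot, the unit level and not touched by the fingers (x of short_foot in the frame of wedge between 0 and 0.0275 m and y of short_foot in the frame of wedge between -0.017 and 0.017 m and angle between gear_unit's own z axis and vertical below 0.012 rad and contact force between the fingers and gear_unit below 0.5 N), for 0.2 s.
3. the corner over the short foot is pressed again with at least 5 N and the unit does not rock; the wedge carries the press (x of short_foot in the frame of wedge between 0 and 0.0275 m and y of short_foot in the frame of wedge between -0.017 and 0.017 m and angle between gear_unit's own z axis and vertical below 0.012 rad and contact force between the fingers and gear_unit above 5 N and contact force between wedge and gear_unit above 3 N), for 0.2 s.
At the end, for the whole second after the job is handed in: The wedge lies on the bench with the short foot on its slope (foot within 17 mm of the wedge's centre line, and no more than about 1 mm of play left: foot at x between 0 and 27.5 mm of the wedge), the unit is level within 0.012 rad, and both are at rest (x of short_foot in the frame of wedge between 0 and 0.0275 m and y of short_foot in the frame of wedge between -0.017 and 0.017 m and angle between gear_unit's own z axis and vertical below 0.012 rad and height (world z) of wedge below 0.006 m and linear speed of each of wedge, gear_unit below 0.02 m/s); the robot touches nothing.
It fails at once if the wedge is lifted or tipped (height (world z) of wedge above 0.012 m or angle between wedge's own z axis and vertical above 0.3 rad).
It fails at once if the gear unit is lifted, tipped beyond its own rocking or shoved more than 25 mm (height (world z) of gear_unit above 0.012 m or angle between gear_unit's own z axis and vertical above 0.11 rad or distance of gear_unit from where it was at the start of the episode above 0.025 m).
It fails at once if another thing is moved more than 30 mm (distance of any of cutting_disc, packing_block, water_bottle, paint_can, hammer, square_tube from where it was at the start of the episode above 0.03 m).
It also fails if it takes over 72 s, if anything falls off the work surface, if the arm or the gripper's body presses on something with over 40 N, if the wrist force passes 120 N, or if a joint passes its speed limit or range.

### The arm

A 6-joint arm with a two-finger parallel gripper is mounted at the origin on the work surface. World frame = base frame: x ahead of the robot, y to its left, z up, the work surface at z = 0. Lengths are in m, angles in rad, forces in N, time in s.
With the tool pointing down it reaches from about 0.25 to 0.775 m from the base axis. Payload 4 kg.
Tool frame: the origin (TCP) lies between the finger pads; the fingertips stand 11 mm ahead of it and the grasp point (between the pads) lies 8 mm behind it; z points along the fingers, y is the direction in which the jaws open and shut (so a half turn about z gives the same grasp; the last joint's range is limited). The gripper opens to 94 mm and grips with 3 to 60 N. Pads are 16 mm wide; open, the fingers measure 119 mm over their backs; the gripper's body (75 mm by 177 mm) begins 78 mm behind the grasp point.
Start: joints at [-1.367, 0.087, 1.371, -0, 1.684, -0.103], TCP at [0.166, -0.524, 0.217] pointing down, gripper open.
Joint ranges: [-3.1, 3.1], [-0.76, 2.03], [0.27, 2.55], [-1.08, 4.22], [0.17, 2.65], [-2.57, 2.57]. Speed limits (rad/s): [2.79, 2.79, 3.14, 3.14, 3.14, 3.14].

### API

Orientations are given as [roll, pitch, yaw] about the fixed x, y, z axes, in that order (R = Rz(yaw) Ry(pitch) Rx(roll)).
In Python, from bench import get_obs, cams, ticket gives the robot as it stands. The module is installed in compiled form; this text tells all that it offers.
- The arm moves only by the shell command python3 -m crank 'ROWS'. ROWS is JSON, a list of rows, each an object of numbers: "tx", "ty", "tz": the shift along the tool's x, y, z in cm; "twist": the turn about the tool's z in degrees; "grip": the opening, from 0 (shut) to 1 (fully open). In form: [{"tx": .., "ty": .., "tz": .., "twist": .., "grip": ..}, ...]. A call has 1 to 12 rows; each row shifts and turns the commanded pose from where the row before left it, along the tool's axes as they then stand; what a row does not reach is not made up. A row lasts 1/8 s, in which the tool goes at most 62.5 mm and 10.7 degrees, less where a joint would pass 70% of its speed; a pose out of reach is approached as far as the arm can. A call is refused whole if a number of a shift passes 6.25 or a number of a turn 10.7, either way. A call with a gripper value outside its range is refused whole. The fingers move at their own pace and stop on an object; the grip force is fixed at half the most. Time passes only in rows, so rows that do not move let the fingers close. It gives the time, the measured TCP pose, the force and the opening at its end, in the units of the state.
- get_obs(): the state, without advancing time (a new reading comes with each control period).
- cams.snapshot(name): name is "scene" or "top" or "wrist"; returns a dict with "frame" (400x640x3 uint8, red, green, blue), "intrinsics" (3x3 intrinsics, pixels), "R" (3x3) and "t" (3): a world point X has camera coordinates R X + t; the wrist camera has in their place "hand_eye" (4x4, takes a point from camera to tool coordinates, whose origin is the TCP and whose axes are the flange's). Camera axes: x right, y down, z forward; pixel columns grow to the right and rows downward; lengths in m; the calibration is good to about 2 mm. The wrist camera is an equidistant fisheye: a pixel r from the principal point sees the ray r / f radians off the axis. A picture is of the moment at which its call begins: read the wrist's pose just before it. There is no depth.
- ticket.close_job(): hands the job in, once; it reports no verdict.
Trained networks look in a picture, given as the dict that the camera call returned (one of the last four; its "shot" number tells which), for a name from the list of things; names that differ only in an ending like _2 or _b are one class to them, and where a whole thing is asked for, a point or a joint stands for the part that bears it (a point fixed in the world has none). Each returns a list of dicts, best first, with "conf" (0 to 1); they miss things now and then, are a little off and sometimes report something else, mostly with a low value. They report only what shows in the picture. A call takes as long as a camera call.
- cams.outline_of(picture, query): "region" (400x640 bool, what is visible of it) and "centre" ([column, row] in pixels, amid what is visible of it).
The state is a dict: "time": time; "joint_positions": joint angles; "qvel": joint speeds; "joint_torque": joint torques, N m; "tool_pos": TCP position; "ee_rot": TCP orientation; "wrist_force": force on the tool from outside, world axes, zero at the start; "wrist_torque": the same for the moment, N m; "width": finger opening in m.
Only numpy, scipy, OpenCV 4.12 (cv2) and the standard library are available. Lean on these libraries where they do the work, as an engineer would, in place of code of your own. Each camera call takes 0.05 s, during which the arm holds its last target.

## Working session

There is one attempt and no reset: what is moved stays moved. The work goes in short steps, Python scripts to look and compute and a shell command to move; the robot and the scene stay as the last step left them, time stands still between calls to the robot, and variables do not carry over. Pictures are saved under pics/ and viewed, and the job is handed in when it is done.

```bash
mkdir -p pics
cat > h.py <<'E'
import numpy as np, cv2
from bench import get_obs, cams, ticket
def save(p,n): cv2.imwrite('pics/'+n+'.png',p['frame'][:,:,::-1])
def ray(p,uv,z):
    K=np.array(p['intrinsics']);R=np.array(p['R']);t=np.array(p['t'])
    d=R.T@(np.linalg.inv(K)@np.array([uv[0],uv[1],1.]));c=-R.T@t
    return c+d*(z-c[2])/d[2]
def proj(p,X):
    K=np.array(p['intrinsics']);q=K@(np.array(p['R'])@np.array(X)+np.array(p['t']));return q[:2]/q[2]
E
python3 - <<'E'
from h import *
for n in ('top','scene'):
    p=cams.snapshot(n); save(p,n+'0')
    print(n,p['intrinsics'],-np.array(p['R']).T@p['t'])
    for q in ('wedge','gear_unit','cutting_disc','packing_block','short_lug','water_bottle','paint_can','square_tube'):
        for d in cams.outline_of(p,q)[:2]: print(q,round(d['conf'],2),d['centre'],ray(p,d['centre'],0.01).round(3), d['region'].sum())
o=get_obs();print(o)
E
```

```text
top [[447.61690076   0.         319.57836541]
 [  0.         447.61690076 195.02577206]
 [  0.           0.           1.        ]] [ 0.42745501 -0.02064496  1.44356423]
wedge 0.9 [287.0, 194.6] [0.535 0.104 0.01 ] 405
wedge 0.35 [354.9, 199.7] [ 0.525 -0.115  0.01 ] 3083
gear_unit 0.89 [353.3, 201.4] [ 0.52 -0.11  0.01] 3142
cutting_disc 0.71 [292.2, 232.6] [0.414 0.083 0.01 ] 937
cutting_disc 0.51 [439.7, 238.1] [ 0.41  -0.387  0.01 ] 597
packing_block 0.44 [356.1, 200.9] [ 0.521 -0.119  0.01 ] 3263
short_lug 0.97 [354.6, 200.9] [ 0.521 -0.114  0.01 ] 3094
water_bottle 0.59 [453.9, 189.6] [ 0.566 -0.431  0.01 ] 664
paint_can 0.7 [440.5, 242.2] [ 0.397 -0.389  0.01 ] 537
paint_can 0.4 [355.2, 201.4] [ 0.52  -0.116  0.01 ] 3118
square_tube 0.79 [395.0, 155.4] [ 0.672 -0.241  0.01 ] 557
scene [[375.60808336   0.         322.4392812 ]
 [  0.         375.60808336 199.52358871]
 [  0.           0.           1.        ]] [ 1.10865648 -0.23442211  0.78515497]
wedge 0.92 [362.4, 202.3] [0.549 0.099 0.01 ] 546
gear_unit 0.79 [275.3, 208.9] [ 0.48  -0.124  0.01 ] 5126
cutting_disc 0.8 [333.4, 
[... 295 characters left out ...]
5] [ 0.68  -0.242  0.01 ] 1308
{'time': 0.9, 'joint_positions': array([-1.36710534e+00,  8.71752078e-02,  1.37068158e+00, -1.94333507e-05,
        1.68358668e+00, -1.03098018e-01]), 'qvel': array([ 0.00119859, -0.0001467 ,  0.0004475 , -0.00076879, -0.0010599 ,
       -0.00176033]), 'joint_torque': array([ 9.48954766e-04, -3.40033078e+01, -3.02597344e+01,  7.17709400e-02,
        2.35654064e-02, -4.17671870e-06]), 'tool_pos': array([ 0.16609531, -0.52434887,  0.2165288 ]), 'ee_rot': array([3.14144625e+00, 3.45599420e-05, 3.06786818e-01]), 'wrist_force': array([ 0.32450723, -0.00333016, -0.29496966]), 'wrist_torque': array([-0.02128678, -0.04717746, -0.07088029]), 'width': 0.0941272889129221}
```

Run:
```python
from h import *
p=cams.snapshot('top'); f=p['frame'][140:270,240:480,::-1]
cv2.imwrite('pics/topz.png',cv2.resize(f,None,fx=3.3,fy=3.3,interpolation=cv2.INTER_CUBIC))
p=cams.snapshot('scene'); f=p['frame'][140:300,200:420,::-1]
cv2.imwrite('pics/scz.png',cv2.resize(f,None,fx=3.6,fy=3.6,interpolation=cv2.INTER_CUBIC))
```

```text
(no output)
```

View pics/topz.png

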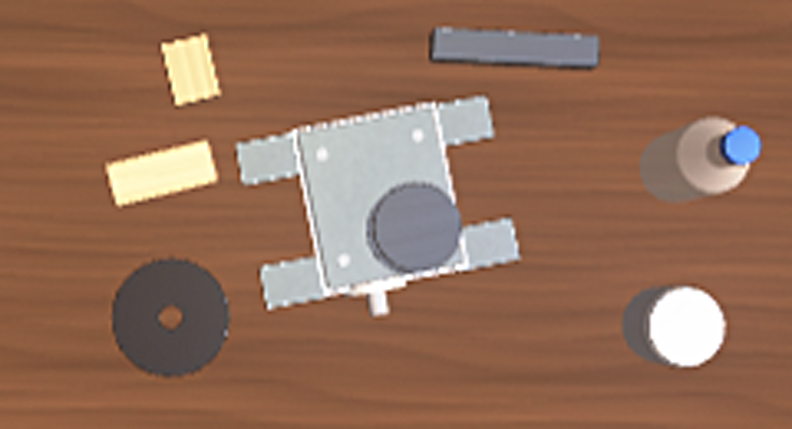

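View pics/scz.png

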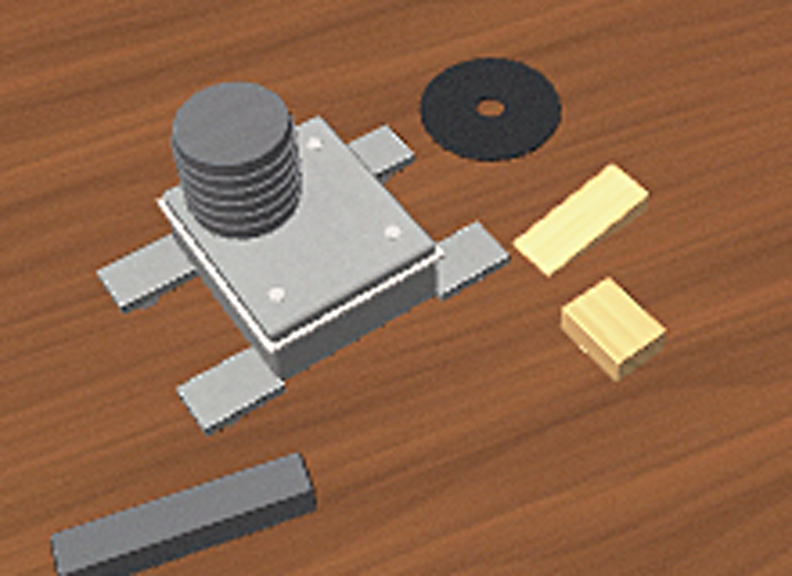

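View pics/scene0.png

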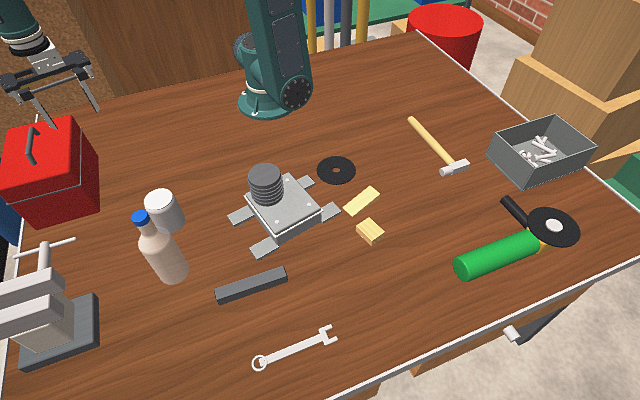

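```bash
cat > fit.py <<'E'
from h import *
from scipy.optimize import least_squares
T=cams.snapshot('top');S=cams.snapshot('scene')
def up(a,f,o): return [(np.array(q)+.5)/f-.5+o for q in a]
def fit(mod,obs,x0):
    def W(x,m): c,s=np.cos(x[2]),np.sin(x[2]); return [x[0]+c*m[0]-s*m[1],x[1]+s*m[0]+c*m[1],m[2]]
    fun=lambda x:np.concatenate([proj(p,W(x,m))-o for p,m,o in obs])
    r=least_squares(fun,x0); print(r.x.round(4),r.fun.reshape(-1,2).round(1).tolist()); return r.x,W
t=lambda a:up(a,3.3,np.array([240,140])); s=lambda a:up(a,3.6,np.array([200,140]))
um=[(80,123),(40,123),(-40,123),(-80,123),(80,-123),(40,-123),(-40,-123),(-80,-123)]
um=[(a/1e3,b/1e3,.034) for a,b in um]
uo=t([(237,144),(246,186),(260,268),(270,309),(488,96),(495,137),(513,218),(520,258)])
ob=[(T,m,o) for m,o in zip(um,uo)]
so=s([(510,257),(475,222)])
ob2=ob+[(S,um[0],so[0]),(S,um[1],so[1])]
xu,W=fit(um,ob,[.52,-.11,.1]); xu,W=fit(um,ob2,xu)
print('foot',W(xu,(.06,.1,0)))
wm=[(.05,.02,.002),(.05,-.02,.002),(-.05,.02,.02),(-.05,-.02,.02)]
# wedge +x points to -y world (right in top); wedge +y -> +x world (up)
wo=t([(208,140),(218,181),(105,165),(118,207)])
ob=[(T,m,o) for m,o in zip(wm,wo)]
so=s([(550,276),(513,241),(648,193),(612,165)])
xw,_=fit(wm,ob,[.53,.1,-1.5]);
xw,_=fit(wm,ob+[(S,m,o) for m,o in zip(wm,so)],xw)
f=np.array(W(xu,(.06,.1,0)))-np.array([xw[0],xw[1],0])
c,sn=np.cos(xw[2]),np.sin(xw[2])
print('foot in wedge',c*f[0]+sn*f[1],-sn*f[0]+c*f[1],'back',W(xw,(-.05,0,.01)))
E
python3 fit.py
```

```text
[ 0.52   -0.1117  0.2221] [[-0.2, 0.2], [-0.5, -0.1], [0.1, -0.1], [-0.5, 0.0], [-0.1, -0.2], [0.4, -0.3], [0.1, -0.0], [0.6, 0.4]]
[ 0.5201 -0.1118  0.2216] [[-0.2, 0.2], [-0.5, -0.2], [0.1, -0.1], [-0.5, -0.0], [-0.0, -0.2], [0.4, -0.3], [0.2, -0.0], [0.7, 0.4], [-0.2, -0.1], [0.3, -0.2]]
foot [np.float64(0.5566313385932787), np.float64(-0.0010650719151946292), 0]
[ 0.5436  0.0976 -1.2765] [[-0.2, 0.3], [-0.0, -0.3], [0.5, 0.3], [-0.2, -0.3]]
[ 0.5429  0.0978 -1.2772] [[-0.3, 0.5], [-0.1, -0.0], [0.4, 0.5], [-0.3, -0.1], [-0.3, 0.2], [-0.0, 0.8], [0.4, 0.3], [0.1, -0.3]]
foot in wedge 0.09864404062636487 -0.015435000770750674 back [np.float64(0.528387837834988), np.float64(0.14568503788865497), 0.01]
```

```bash
python3 -m crank '[{"tz":-0.9,"twist":-10.4,"grip":0},{"tz":-0.9,"twist":-10.4,"grip":0},{"tz":-0.9,"twist":-10.4,"grip":0},{"tz":-0.9,"twist":-10.4,"grip":0},{"tz":-0.9,"twist":-10.4,"grip":0},{"tz":-0.9,"twist":-10.4,"grip":0},{"tz":-0.9,"twist":-10.4,"grip":0},{"tz":-0.9,"twist":-10.4,"grip":0},{"grip":0},{"grip":0}]'
cat > go.py <<'E'
import sys
from h import *
o=get_obs(); y=o['ee_rot'][2]; p=o['tool_pos']
tgt=np.array(eval(sys.argv[1]));d=tgt-p
c,s=np.cos(y),np.sin(y)
print('yaw',y,'tx %.2f ty %.2f tz %.2f cm'%tuple(100*np.array([c*d[0]+s*d[1],s*d[0]-c*d[1],-d[2]])),'F',o['wrist_force'],'t',o['time'],o['width'])
E
python3 go.py '[.557,.003,.27]'
```

```text
yaw 0.3067922698842489 tx 53.19 ty -38.46 tz -5.35 cm F [ 0.3215632   0.06781352 -0.06229343] t 1.1 0.09405938381730532invalid input at $[0]: expected keys tx, ty, tz, twist, grip
```

```bash
python3 -m crank '[{"tx":0,"ty":0,"tz":-0.9,"twist":-10.4,"grip":0},{"tx":0,"ty":0,"tz":-0.9,"twist":-10.4,"grip":0},{"tx":0,"ty":0,"tz":-0.9,"twist":-10.4,"grip":0},{"tx":0,"ty":0,"tz":-0.9,"twist":-10.4,"grip":0},{"tx":0,"ty":0,"tz":-0.9,"twist":-10.4,"grip":0},{"tx":0,"ty":0,"tz":-0.9,"twist":-10.4,"grip":0},{"tx":0,"ty":0,"tz":-0.9,"twist":-10.4,"grip":0},{"tx":0,"ty":0,"tz":-0.9,"twist":-10.4,"grip":0},{"tx":0,"ty":0,"tz":0,"twist":0,"grip":0}]'
python3 go.py '[.558,.004,.27]'
```

```text
time: 2.22
tool_pos: [0.1662, -0.5247, 0.2894]
ee_rot: [3.142, 0.002, 1.757]
wrist_force: [0.4, 0.8, 0.1]
width: 0.0073
yaw 1.756696465401686 tx 44.72 ty 48.28 tz 1.94 cm F [0.36042296 0.79781206 0.11657937] t 2.225 0.0072920786075792695
```

```bash
python3 -m crank '[{"tx":3.7,"ty":4,"tz":0,"twist":0,"grip":0},{"tx":3.7,"ty":4,"tz":0,"twist":0,"grip":0},{"tx":3.7,"ty":4,"tz":0,"twist":0,"grip":0},{"tx":3.7,"ty":4,"tz":0,"twist":0,"grip":0},{"tx":3.7,"ty":4,"tz":0,"twist":0,"grip":0},{"tx":3.7,"ty":4,"tz":0,"twist":0,"grip":0},{"tx":3.7,"ty":4,"tz":0,"twist":0,"grip":0},{"tx":3.7,"ty":4,"tz":0,"twist":0,"grip":0},{"tx":3.7,"ty":4,"tz":0,"twist":0,"grip":0},{"tx":3.7,"ty":4,"tz":0,"twist":0,"grip":0},{"tx":3.7,"ty":4,"tz":0,"twist":0,"grip":0},{"tx":0,"ty":0,"tz":0,"twist":0,"grip":0}]'
python3 go.py '[.558,.004,.07]'
```

```text
time: 3.72
tool_pos: [0.5232, -0.0393, 0.287]
ee_rot: [-3.14, -0.001, 1.762]
wrist_force: [0.9, -1.2, 0.8]
width: 0.0007
yaw 1.7615319128006726 tx 3.59 ty 4.24 tz 21.70 cm F [ 0.86598687 -1.17901485  0.80540894] t 3.725 0.0006817707681459602
```

```bash
python3 -m crank '[{"tx":3.6,"ty":4.2,"tz":0,"twist":0,"grip":0},{"tx":0,"ty":0,"tz":5,"twist":0,"grip":0},{"tx":0,"ty":0,"tz":5,"twist":0,"grip":0},{"tx":0,"ty":0,"tz":5,"twist":0,"grip":0},{"tx":0,"ty":0,"tz":4,"twist":0,"grip":0},{"tx":0,"ty":0,"tz":2,"twist":0,"grip":0},{"tx":0,"ty":0,"tz":0,"twist":0,"grip":0},{"tx":0,"ty":0,"tz":0,"twist":0,"grip":0}]'
python3 go.py '[.558,.004,.045]'
python3 - <<'E'
from h import *
p=cams.snapshot('scene'); f=p['frame'][120:280,220:440,::-1]
cv2.imwrite('pics/s1.png',cv2.resize(f,None,fx=3.6,fy=3.6,interpolation=cv2.INTER_CUBIC))
E
```

```text
time: 4.72
tool_pos: [0.5573, 0.0002, 0.0797]
ee_rot: [3.14, 0.001, 1.757]
wrist_force: [-0.2, 0.3, 0.4]
width: 0.0002
yaw 1.757152530152514 tx 0.36 ty 0.14 tz 3.47 cm F [-0.16071929  0.27701978  0.43329939] t 4.725 0.00015993038875220726
```

View pics/s1.png

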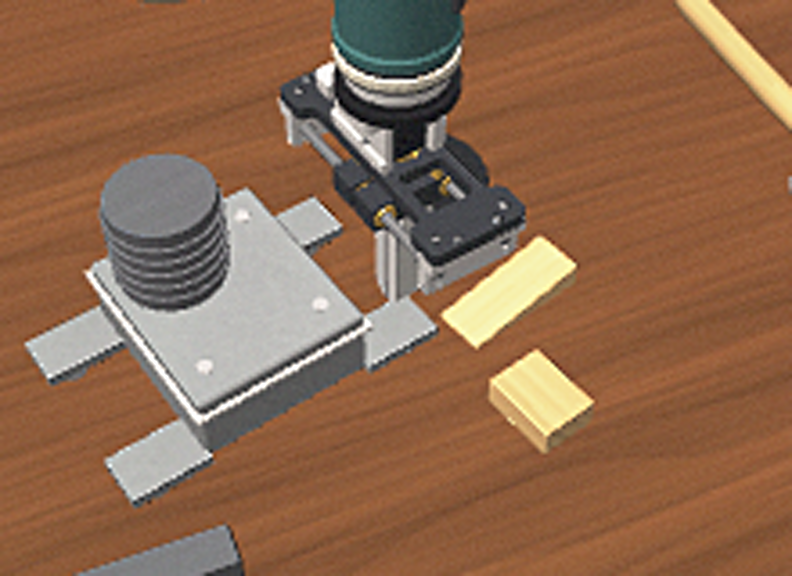

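The closed fingers stand just above the short lug, around (405,295) in the picture. I'll shift 4 mm outward and go down gently.

```bash
python3 -m crank '[{"tx":0.4,"ty":0.1,"tz":1.5,"twist":0,"grip":0},{"tx":0,"ty":0,"tz":1.3,"twist":0,"grip":0},{"tx":0,"ty":0,"tz":0.4,"twist":0,"grip":0},{"tx":0,"ty":0,"tz":0.2,"twist":0,"grip":0},{"tx":0,"ty":0,"tz":0,"twist":0,"grip":0},{"tx":0,"ty":0,"tz":0,"twist":0,"grip":0}]'
```

```text
time: 5.52
tool_pos: [0.5576, 0.005, 0.0448]
ee_rot: [3.14, 0.001, 1.759]
wrist_force: [0.2, 0.3, 0.0]
width: 0.0005
```

```bash
python3 -m crank '[{"tx":0,"ty":0,"tz":0.15,"twist":0,"grip":0},{"tx":0,"ty":0,"tz":0.15,"twist":0,"grip":0},{"tx":0,"ty":0,"tz":0,"twist":0,"grip":0},{"tx":0,"ty":0,"tz":0,"twist":0,"grip":0}]'
```

```text
time: 6.02
tool_pos: [0.558, 0.0054, 0.0422]
ee_rot: [3.139, 0.0, 1.759]
wrist_force: [1.8, 2.0, 3.5]
width: 0.0006
```

```bash
python3 -m crank '[{"tx":0,"ty":0,"tz":0.15,"twist":0,"grip":0},{"tx":0,"ty":0,"tz":0.15,"twist":0,"grip":0},{"tx":0,"ty":0,"tz":0.1,"twist":0,"grip":0},{"tx":0,"ty":0,"tz":0,"twist":0,"grip":0},{"tx":0,"ty":0,"tz":0,"twist":0,"grip":0}]'
```

```text
time: 6.65
tool_pos: [0.5574, 0.0049, 0.038]
ee_rot: [3.141, 0.001, 1.759]
wrist_force: [2.2, 2.4, 6.0]
width: 0.0007
```

```bash
python3 -m crank '[{"tx":0,"ty":0,"tz":0.1,"twist":0,"grip":0},{"tx":0,"ty":0,"tz":0.05,"twist":0,"grip":0},{"tx":0,"ty":0,"tz":0,"twist":0,"grip":0},{"tx":0,"ty":0,"tz":0,"twist":0,"grip":0}]'
```

```text
time: 7.15
tool_pos: [0.5574, 0.005, 0.0377]
ee_rot: [3.14, 0.001, 1.759]
wrist_force: [0.4, 1.7, 11.9]
width: 0.0004
```

```bash
python3 -m crank '[{"tx":0,"ty":0,"tz":-0.3,"twist":0,"grip":0},{"tx":0,"ty":0,"tz":-0.3,"twist":0,"grip":0},{"tx":0,"ty":0,"tz":-0.4,"twist":0,"grip":0},{"tx":0,"ty":0,"tz":-2,"twist":0,"grip":0},{"tx":0,"ty":0,"tz":-4,"twist":0,"grip":0},{"tx":0,"ty":0,"tz":-1,"twist":0,"grip":0},{"tx":0,"ty":0,"tz":0,"twist":0,"grip":0}]'; python3 go.py '[.520,.185,.115]'
```

```text
time: 8.02
tool_pos: [0.5565, 0.0051, 0.1154]
ee_rot: [-3.141, -0.0, 1.759]
wrist_force: [0.2, 0.5, 0.2]
width: 0.0001
yaw 1.7588143443945135 tx 18.36 ty -0.23 tz 0.04 cm F [0.22435738 0.54695514 0.20618418] t 8.025 0.000144624938990132
```

```bash
python3 -m crank '[{"tx":5,"ty":0,"tz":0,"twist":0,"grip":0},{"tx":5,"ty":-0.1,"tz":0,"twist":0,"grip":0},{"tx":5,"ty":-0.1,"tz":0,"twist":0,"grip":0},{"tx":3.4,"ty":0,"tz":0,"twist":0,"grip":0},{"tx":0,"ty":0,"tz":5,"twist":0,"grip":0},{"tx":0,"ty":0,"tz":0,"twist":0,"grip":0},{"tx":0,"ty":0,"tz":0,"twist":0,"grip":0}]'; python3 go.py '[.526,.17,.016]'
python3 - <<'E'
from h import *
p=cams.snapshot('top'); f=p['frame'][140:270,240:480,::-1]
cv2.imwrite('pics/topz2.png',cv2.resize(f,None,fx=3.3,fy=3.3,interpolation=cv2.INTER_CUBIC))
p=cams.snapshot('scene'); f=p['frame'][140:300,200:420,::-1]
cv2.imwrite('pics/scz2.png',cv2.resize(f,None,fx=3.6,fy=3.6,interpolation=cv2.INTER_CUBIC))
E
```

```text
time: 8.9
tool_pos: [0.5203, 0.185, 0.0655]
ee_rot: [-3.14, 0.0, 1.758]
wrist_force: [-0.5, -0.6, 0.5]
width: 0.0004
yaw 1.7583409132544032 tx -1.58 ty 0.28 tz 4.95 cm F [-0.52992759 -0.63208382  0.50806932] t 8.9 0.0003586584268965914
```

View pics/topz2.png

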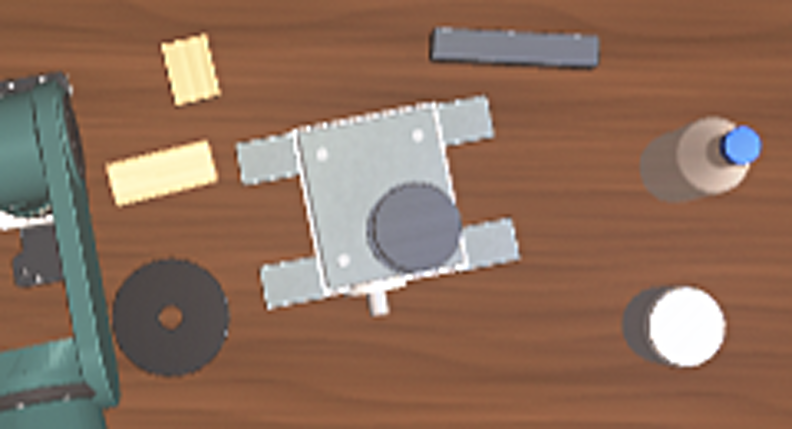

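View pics/scz2.png

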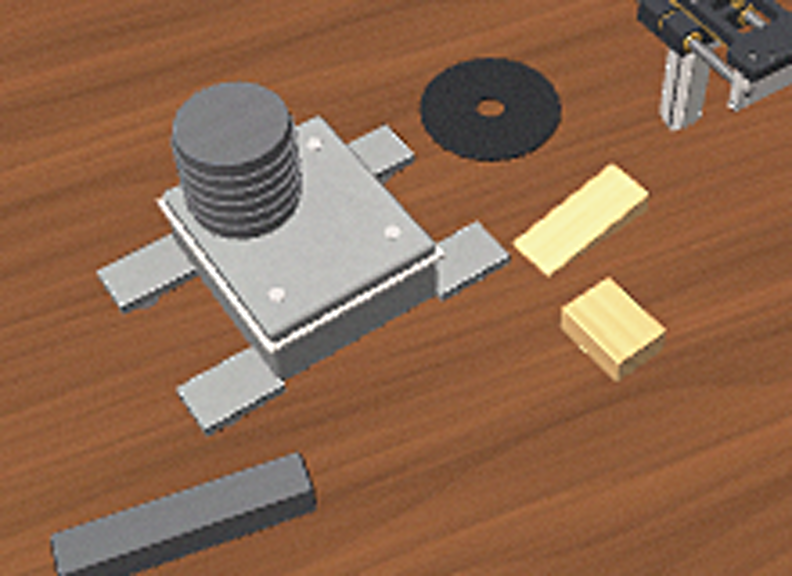

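The unit has rocked back and nothing else has moved (lug still at (475,255), wedge at (580,220) in the scene crop). Next I lower behind the wedge and start pushing.

```bash
python3 -m crank '[{"tx":0,"ty":0,"tz":3,"twist":0,"grip":0},{"tx":0,"ty":0,"tz":1.9,"twist":0,"grip":0},{"tx":0,"ty":0,"tz":0,"twist":0,"grip":0},{"tx":-1.5,"ty":0,"tz":0,"twist":0,"grip":0},{"tx":-1,"ty":0,"tz":0,"twist":0,"grip":0},{"tx":-0.5,"ty":0,"tz":0,"twist":0,"grip":0},{"tx":-0.5,"ty":0,"tz":0,"twist":0,"grip":0},{"tx":-0.5,"ty":0,"tz":0,"twist":0,"grip":0},{"tx":-0.5,"ty":0,"tz":0,"twist":0,"grip":0},{"tx":0,"ty":0,"tz":0,"twist":0,"grip":0},{"tx":0,"ty":0,"tz":0,"twist":0,"grip":0}]'
python3 - <<'E'
from h import *
p=cams.snapshot('top'); f=p['frame'][140:270,240:480,::-1]
cv2.imwrite('pics/topz3.png',cv2.resize(f,None,fx=3.3,fy=3.3,interpolation=cv2.INTER_CUBIC))
p=cams.snapshot('scene'); f=p['frame'][140:300,200:420,::-1]
cv2.imwrite('pics/scz3.png',cv2.resize(f,None,fx=3.6,fy=3.6,interpolation=cv2.INTER_CUBIC))
E
```

```text
time: 10.38
tool_pos: [0.5289, 0.1412, 0.0167]
ee_rot: [-3.141, 0.0, 1.759]
wrist_force: [-0.2, -0.2, -0.4]
width: 0.0003
```

View pics/topz3.png

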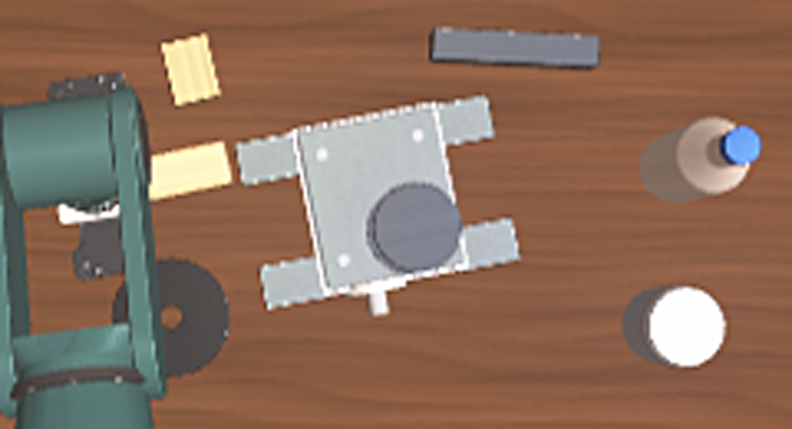

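View pics/scz3.png

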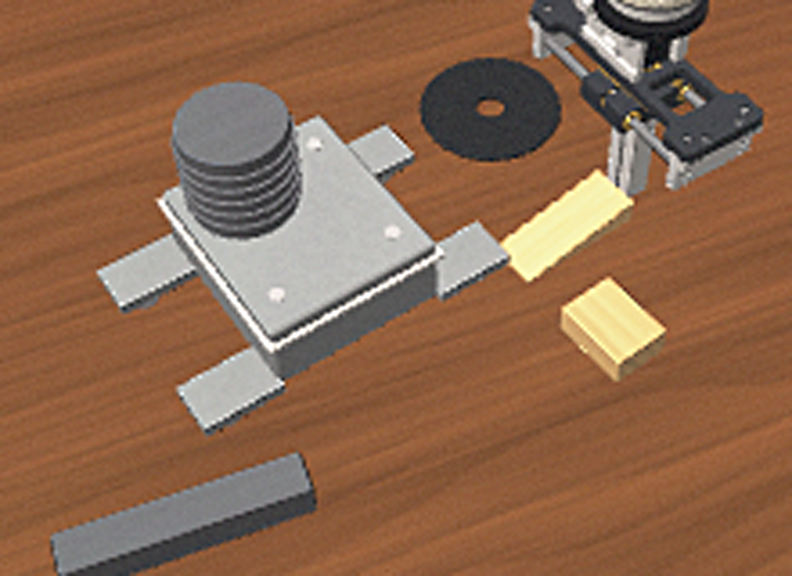

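```bash
cat > fit2.py <<'E'
import sys
exec(open('fit.py').read().split('xu,W=')[0])
W=lambda x,m:[x[0]+np.cos(x[2])*m[0]-np.sin(x[2])*m[1],x[1]+np.sin(x[2])*m[0]+np.cos(x[2])*m[1],m[2]]
wm=[(.05,.02,.002),(.05,-.02,.002),(-.05,.02,.02),(-.05,-.02,.02)]
tt,ss=eval(sys.argv[1]),eval(sys.argv[2])
ob=[(T,wm[k],t([v])[0]) for k,v in tt.items()]+[(S,wm[k],s([v])[0]) for k,v in ss.items()]
xw,_=fit(wm,ob,[.54,.08,-1.3])
f=np.array([.5566,-.001])-xw[:2];c,sn=np.cos(xw[2]),np.sin(xw[2])
print('foot in wedge',c*f[0]+sn*f[1],-sn*f[0]+c*f[1],'back',W(xw,(-.05,0,.01)))
E
python3 fit2.py '{0:(222,142),1:(231,183)}' '{2:(633,201),3:(602,170),0:(530,281)}'
```

```text
[ 0.5434  0.0847 -1.3179] [[-0.1, 0.4], [-0.1, -0.0], [0.6, 0.2], [-0.6, 0.1], [0.0, 0.1]]
foot in wedge 0.086290934561698 -0.008616928384183254 back [np.float64(0.5308388179287798), np.float64(0.13311126647963858), 0.01]
```

```bash
python3 -m crank '[{"tx":-0.5,"ty":0,"tz":0,"twist":0,"grip":0},{"tx":-0.5,"ty":0,"tz":0,"twist":0,"grip":0},{"tx":-0.5,"ty":0,"tz":0,"twist":0,"grip":0},{"tx":-0.5,"ty":0,"tz":0,"twist":0,"grip":0},{"tx":0,"ty":0,"tz":0,"twist":0,"grip":0},{"tx":0,"ty":0,"tz":0,"twist":0,"grip":0}]'
python3 - <<'E'
from h import *
p=cams.snapshot('top'); f=p['frame'][140:270,240:480,::-1]
cv2.imwrite('pics/topz4.png',cv2.resize(f,None,fx=3.3,fy=3.3,interpolation=cv2.INTER_CUBIC))
p=cams.snapshot('scene'); f=p['frame'][140:300,200:420,::-1]
cv2.imwrite('pics/scz4.png',cv2.resize(f,None,fx=3.6,fy=3.6,interpolation=cv2.INTER_CUBIC))
E
```

```text
time: 11.32
tool_pos: [0.5328, 0.1215, 0.017]
ee_rot: [3.141, 0.0, 1.759]
wrist_force: [0.6, 0.2, 0.4]
width: 0.0005
```

View pics/topz4.png

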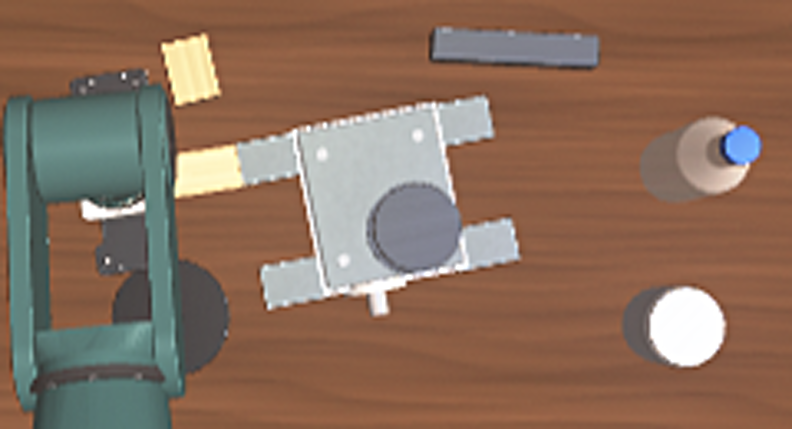

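View pics/scz4.png

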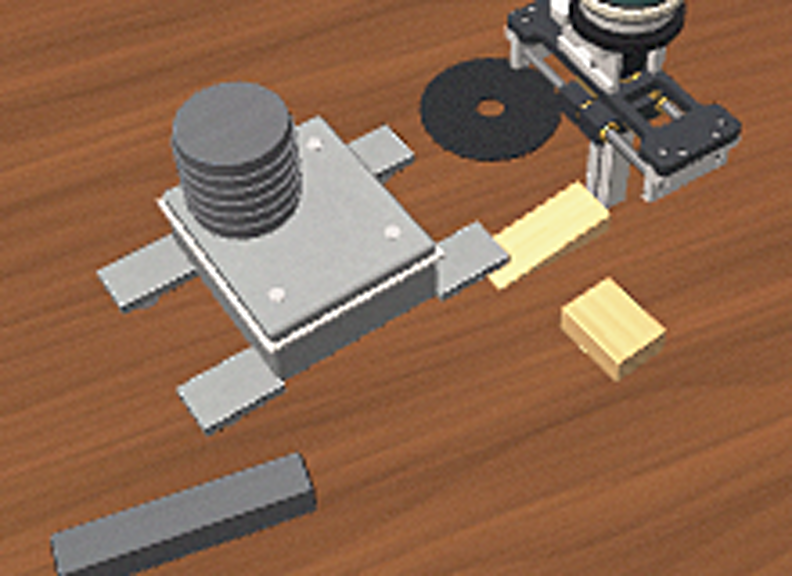

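```bash
python3 fit2.py '{}' '{2:(610,212),3:(579,181),0:(500,291)}'
```

```text
[ 0.5441  0.0632 -1.3644] [[0.2, 0.5], [-0.4, -0.1], [0.2, -0.3]]
foot in wedge 0.06543601701862378 -0.0008962176477209094 back [np.float64(0.5338205722845505), np.float64(0.11216967307610595), 0.01]
```

```bash
python3 -m crank '[{"tx":-0.5,"ty":0,"tz":0,"twist":0,"grip":0},{"tx":-0.5,"ty":0,"tz":0,"twist":0,"grip":0},{"tx":-0.5,"ty":0,"tz":0,"twist":0,"grip":0},{"tx":-0.5,"ty":0,"tz":0,"twist":0,"grip":0},{"tx":-0.5,"ty":0,"tz":0,"twist":0,"grip":0},{"tx":-0.4,"ty":0,"tz":0,"twist":0,"grip":0},{"tx":-0.3,"ty":0,"tz":0,"twist":0,"grip":0},{"tx":-0.2,"ty":0,"tz":0,"twist":0,"grip":0},{"tx":0,"ty":0,"tz":0,"twist":0,"grip":0},{"tx":0,"ty":0,"tz":0,"twist":0,"grip":0}]'
```

```text
time: 12.78
tool_pos: [0.5391, 0.0882, 0.0169]
ee_rot: [-3.142, 0.0, 1.759]
wrist_force: [0.4, 0.3, 0.3]
width: 0.0001
```

```bash
python3 -m crank '[{"tx":-0.2,"ty":0,"tz":0,"twist":0,"grip":0},{"tx":-0.1,"ty":0,"tz":0,"twist":0,"grip":0},{"tx":0,"ty":0,"tz":0,"twist":0,"grip":0},{"tx":0,"ty":0,"tz":0,"twist":0,"grip":0}]'
```

```text
time: 13.28
tool_pos: [0.5397, 0.0852, 0.017]
ee_rot: [3.142, 0.0, 1.759]
wrist_force: [0.1, -1.0, 0.1]
width: 0.0004
```

```bash
python3 -m crank '[{"tx":-0.1,"ty":0,"tz":0,"twist":0,"grip":0},{"tx":0,"ty":0,"tz":0,"twist":0,"grip":0},{"tx":0,"ty":0,"tz":0,"twist":0,"grip":0}]'
python3 - <<'E'
from h import *
p=cams.snapshot('scene'); f=p['frame'][140:300,200:420,::-1]
cv2.imwrite('pics/scz5.png',cv2.resize(f,None,fx=3.6,fy=3.6,interpolation=cv2.INTER_CUBIC))
E
```

```text
time: 13.65
tool_pos: [0.5399, 0.0842, 0.0169]
ee_rot: [-3.142, 0.0, 1.759]
wrist_force: [0.6, 0.9, -0.3]
width: 0.0005
```

View pics/scz5.png

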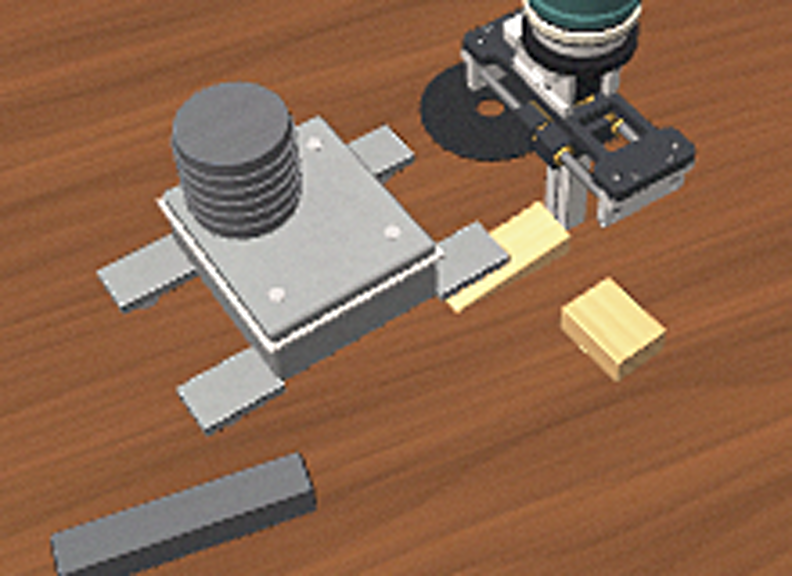

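The wedge's thin end is under the lug (tip at (455,308)), with a few millimetres to go. Continuing in 1 mm steps.

```bash
python3 -m crank '[{"tx":-0.1,"ty":0,"tz":0,"twist":0,"grip":0},{"tx":-0.1,"ty":0,"tz":0,"twist":0,"grip":0},{"tx":0,"ty":0,"tz":0,"twist":0,"grip":0},{"tx":0,"ty":0,"tz":0,"twist":0,"grip":0}]'
```

```text
time: 14.2
tool_pos: [0.5402, 0.0825, 0.0169]
ee_rot: [-3.142, -0.0, 1.759]
wrist_force: [0.1, 1.4, -0.2]
width: 0.0007
```

```bash
python3 -m crank '[{"tx":-0.1,"ty":0,"tz":0,"twist":0,"grip":0},{"tx":0,"ty":0,"tz":0,"twist":0,"grip":0},{"tx":0,"ty":0,"tz":0,"twist":0,"grip":0}]'
```

```text
time: 14.58
tool_pos: [0.5404, 0.0817, 0.017]
ee_rot: [-3.142, -0.001, 1.759]
wrist_force: [-0.6, 3.9, 0.5]
width: 0.0006
```

```bash
python3 -m crank '[{"tx":-0.1,"ty":0,"tz":0,"twist":0,"grip":0},{"tx":0,"ty":0,"tz":0,"twist":0,"grip":0},{"tx":0,"ty":0,"tz":0,"twist":0,"grip":0}]'
```

```text
time: 14.95
tool_pos: [0.5405, 0.0808, 0.0169]
ee_rot: [-3.142, -0.001, 1.759]
wrist_force: [-1.7, 4.7, 0.3]
width: 0.0005
```

```bash
python3 -m crank '[{"tx":-0.05,"ty":0,"tz":0,"twist":0,"grip":0},{"tx":0,"ty":0,"tz":0,"twist":0,"grip":0},{"tx":0,"ty":0,"tz":0,"twist":0,"grip":0}]'
```

```text
time: 15.32
tool_pos: [0.5406, 0.0804, 0.0169]
ee_rot: [-3.142, -0.001, 1.759]
wrist_force: [-1.1, 5.8, 0.8]
width: 0.0005
```

```bash
python3 -m crank '[{"tx":0.3,"ty":0,"tz":0,"twist":0,"grip":0},{"tx":1.2,"ty":0,"tz":0,"twist":0,"grip":0},{"tx":2,"ty":0,"tz":0,"twist":0,"grip":0},{"tx":0,"ty":0,"tz":-5,"twist":0,"grip":0},{"tx":0,"ty":0,"tz":-5,"twist":0,"grip":0},{"tx":0,"ty":0,"tz":0,"twist":0,"grip":0},{"tx":0,"ty":0,"tz":0,"twist":0,"grip":0}]'
python3 go.py '[.558,.005,.115]'
python3 - <<'E'
from h import *
p=cams.snapshot('top'); f=p['frame'][140:270,240:480,::-1]
cv2.imwrite('pics/topz6.png',cv2.resize(f,None,fx=3.3,fy=3.3,interpolation=cv2.INTER_CUBIC))
p=cams.snapshot('scene'); f=p['frame'][140:300,200:420,::-1]
cv2.imwrite('pics/scz6.png',cv2.resize(f,None,fx=3.6,fy=3.6,interpolation=cv2.INTER_CUBIC))
E
```

```text
time: 16.2
tool_pos: [0.5336, 0.1149, 0.1165]
ee_rot: [-3.141, 0.0, 1.76]
wrist_force: [0.1, 1.0, -0.1]
width: 0.0001
yaw 1.7597356379355054 tx -11.25 ty 0.33 tz 0.15 cm F [ 0.07876439  0.9718227  -0.0766044 ] t 16.2 0.00012129292048227065
```

View pics/topz6.png

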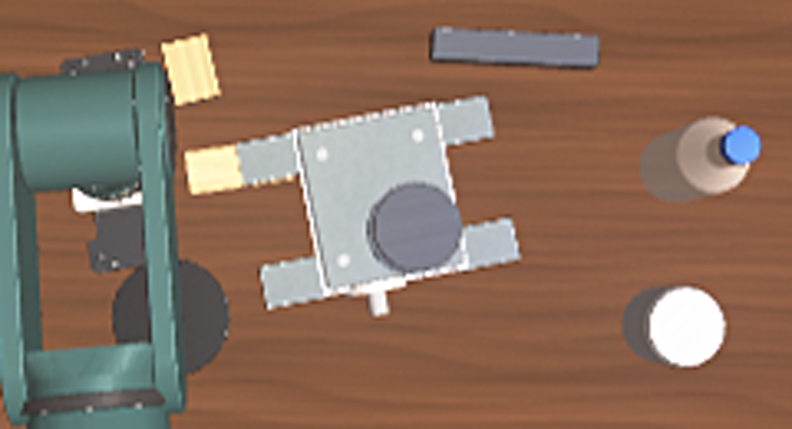

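View pics/scz6.png

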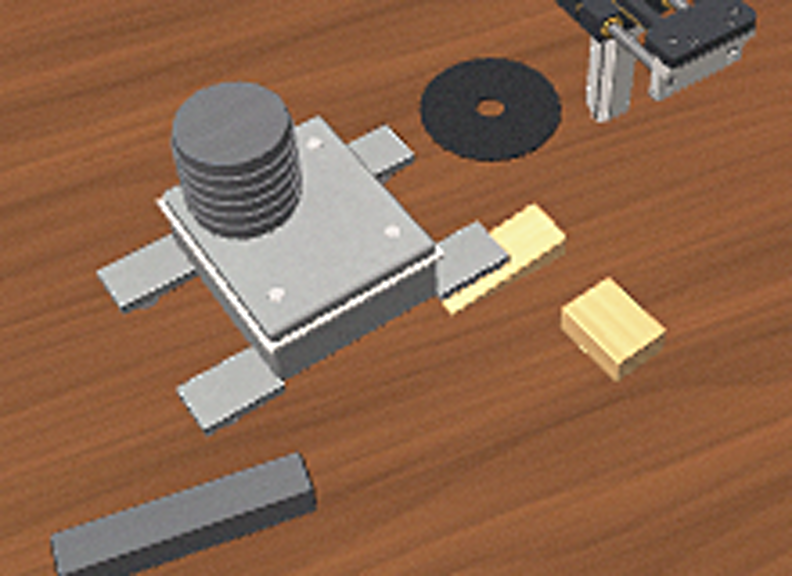

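```bash
python3 fit2.py '{2:(184,153),3:(193,194)}' '{2:(567,238),3:(537,205),0:(450,315)}'
```

```text
[ 0.5518  0.0229 -1.3977] [[0.4, 0.0], [-0.6, -0.0], [-0.1, 0.4], [-0.5, -0.1], [0.3, -0.2]]
foot in wedge 0.024343469961365133 0.0005885485866289021 back [np.float64(0.5432194584998443), np.float64(0.0721317921597566), 0.01]
```

The wedge is snug: the foot sits at x 24 mm, y 1 mm of the wedge, and the unit hasn't moved. Next is the proof press.

```bash
python3 -m crank '[{"tx":-4,"ty":0.1,"tz":0,"twist":0,"grip":0},{"tx":-4,"ty":0.1,"tz":0,"twist":0,"grip":0},{"tx":-3.2,"ty":0.1,"tz":0,"twist":0,"grip":0},{"tx":0,"ty":0,"tz":3,"twist":0,"grip":0},{"tx":0,"ty":0,"tz":3,"twist":0,"grip":0},{"tx":0,"ty":0,"tz":0.7,"twist":0,"grip":0},{"tx":0,"ty":0,"tz":0.3,"twist":0,"grip":0},{"tx":0,"ty":0,"tz":0,"twist":0,"grip":0},{"tx":0,"ty":0,"tz":0,"twist":0,"grip":0}]'
```

```text
time: 17.52
tool_pos: [0.559, 0.0048, 0.0483]
ee_rot: [3.139, 0.001, 1.759]
wrist_force: [-0.1, 0.3, 0.8]
width: 0.0005
```

```bash
python3 -m crank '[{"tx":0,"ty":0,"tz":0.1,"twist":0,"grip":0},{"tx":0,"ty":0,"tz":0.1,"twist":0,"grip":0},{"tx":0,"ty":0,"tz":0,"twist":0,"grip":0},{"tx":0,"ty":0,"tz":0,"twist":0,"grip":0}]'
```

```text
time: 18.02
tool_pos: [0.5582, 0.0048, 0.0451]
ee_rot: [3.141, 0.0, 1.759]
wrist_force: [0.4, -0.1, 1.0]
width: 0.0004
```

```bash
python3 -m crank '[{"tx":0,"ty":0,"tz":0.1,"twist":0,"grip":0},{"tx":0,"ty":0,"tz":0,"twist":0,"grip":0},{"tx":0,"ty":0,"tz":0,"twist":0,"grip":0}]'
```

```text
time: 18.4
tool_pos: [0.5582, 0.0048, 0.0449]
ee_rot: [3.141, 0.0, 1.759]
wrist_force: [-2.3, 0.3, 5.3]
width: 0.0004
```

```bash
python3 -m crank '[{"tx":0,"ty":0,"tz":0.1,"twist":0,"grip":0},{"tx":0,"ty":0,"tz":0,"twist":0,"grip":0},{"tx":0,"ty":0,"tz":0,"twist":0,"grip":0}]'
```

```text
time: 18.77
tool_pos: [0.5582, 0.0048, 0.0448]
ee_rot: [3.141, 0.0, 1.759]
wrist_force: [-3.5, 0.8, 8.1]
width: 0.0003
```

```bash
python3 -m crank '[{"tx":0,"ty":-0.05,"tz":0.1,"twist":0,"grip":0},{"tx":0,"ty":0,"tz":0.05,"twist":0,"grip":0},{"tx":0,"ty":0,"tz":0,"twist":0,"grip":0},{"tx":0,"ty":0,"tz":0,"twist":0,"grip":0},{"tx":0,"ty":0,"tz":0,"twist":0,"grip":0}]'
```

```text
time: 19.4
tool_pos: [0.5583, 0.0048, 0.0447]
ee_rot: [3.139, 0.001, 1.759]
wrist_force: [-4.5, 1.9, 13.9]
width: 0.0005
```

The corner holds 13.9 N with z steady at 44.7 mm, where the first press sank 7 mm. Releasing and moving clear.

```bash
python3 -m crank '[{"tx":0,"ty":0,"tz":0,"twist":0,"grip":0},{"tx":0,"ty":0,"tz":-0.2,"twist":0,"grip":0},{"tx":0,"ty":0,"tz":-0.4,"twist":0,"grip":0},{"tx":0,"ty":0,"tz":-2,"twist":0,"grip":0},{"tx":0,"ty":0,"tz":-5,"twist":0,"grip":0},{"tx":0,"ty":0,"tz":-5,"twist":0,"grip":0},{"tx":5,"ty":0,"tz":0,"twist":0,"grip":0},{"tx":5,"ty":0,"tz":0,"twist":0,"grip":0},{"tx":5,"ty":0,"tz":0,"twist":0,"grip":0},{"tx":5,"ty":0,"tz":0,"twist":0,"grip":0},{"tx":0,"ty":0,"tz":0,"twist":0,"grip":0},{"tx":0,"ty":0,"tz":0,"twist":0,"grip":0}]'
python3 - <<'E'
from h import *
p=cams.snapshot('top'); f=p['frame'][140:270,240:480,::-1]
cv2.imwrite('pics/topz7.png',cv2.resize(f,None,fx=3.3,fy=3.3,interpolation=cv2.INTER_CUBIC))
p=cams.snapshot('scene'); f=p['frame'][140:300,200:420,::-1]
cv2.imwrite('pics/scz7.png',cv2.resize(f,None,fx=3.6,fy=3.6,interpolation=cv2.INTER_CUBIC))
E
```

```text
time: 20.9
tool_pos: [0.5201, 0.2008, 0.1668]
ee_rot: [-3.141, 0.001, 1.759]
wrist_force: [-0.2, 0.3, -0.2]
width: 0.0003
```

View pics/topz7.png

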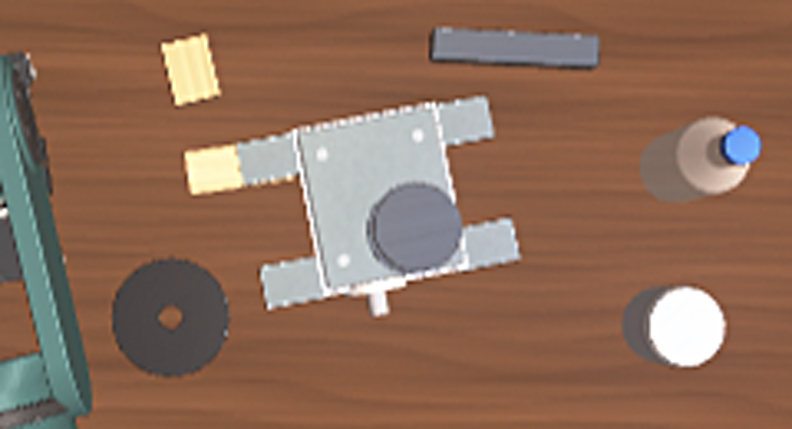

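View pics/scz7.png

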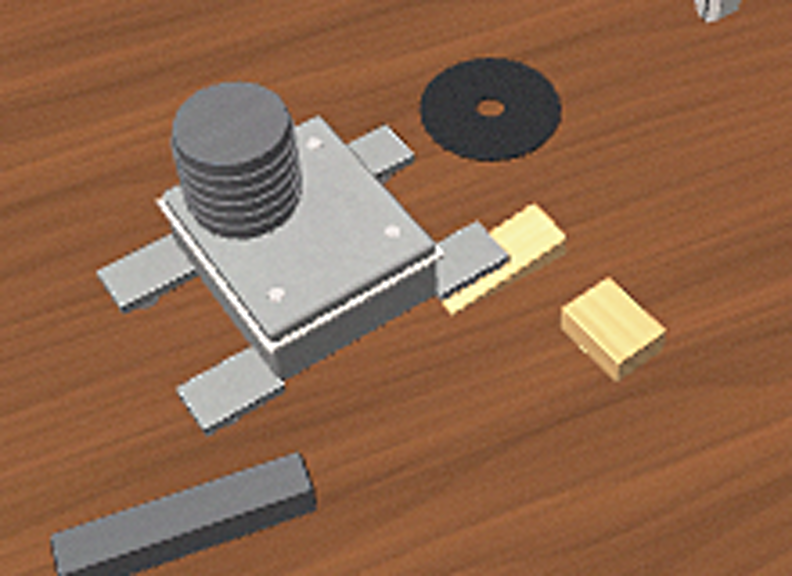

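The wedge is unchanged under the lug (back end at (550,222) in the scene crop), the unit and the other things haven't moved, and the arm is clear.

```bash
python3 -c "
from bench import ticket
print(ticket.close_job())"
```

```text
the job is handed in; nothing more can be done
None
```

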